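# Fit the tube rotor and arm its drive

## Task

Fit the tube rotor onto the drive base: turn it so that its three holes line up with the three studs, lower it gently until it sits flat and fully home, and let go. Then lift the hinged cover on the switch box, flip the toggle beneath it fully over to its on side (towards the cover's hinge), and close the cover again all the way. Leave the other things on the bench where they are.

Things in the scene. Friction and masses are not known exactly. Their poses are not given: they have to be found in the camera images.
- rotor: Tube rotor: loose aluminium disc lying flat, 170 mm across, 14 mm thick, about 0.5 kg, with small tube sockets (4 mm high) round the rim. Origin: centre of its underside, z up. Three plain 16 mm through holes, centres 50 mm from the axis, at 90, 210 and 330 degrees from its x axis (anticlockwise from above); any of the three ways round fits. It is lifted by the bar handle on its centre.
- rotor_handle (a point): Centre of the rotor's black bar handle, on its axis, 34 mm above its underside. The bar is 70 mm long along the rotor's x, 16 mm thick along its y, and stands 14 to 54 mm above the underside; grip it across its thickness.
- drive: Drive base: fixed white case 180 x 180 x 66 mm; on top a round steel plate 124 mm across, its face 80 mm above the bench. Origin: centre of the underside, z up. Three upright steel studs on the plate, 12 mm across, 26 mm tall (upper 8 mm tapered), centres 50 mm from the axis, at 90, 210 and 330 degrees from its x axis (anticlockwise from above).
- seat (a point): Centre of the drive plate's top face, 80 mm above the drive base's origin, with the axes of the drive base; the centre of the rotor's underside is here when it is fully home.
- switchbox: Switch box: fixed grey box, 150 mm along its x, 100 mm along its y, 60 mm tall. Origin: centre of its underside; its -x side faces roughly to the robot. On top it carries a toggle under a black hinged cover.
- cover (a joint): Angle of the black cover, rad: 0 closed, 1.7 fully open. Stiff hinge along the box's y at the end away from the robot: the knob end swings up and away, and stays where it is left (1 to 1.5 N at the knob moves it). Closed, the hood reaches 95 mm from the hinge to box -x, is 66 mm wide and 58 mm high; top plate and two cheeks, ends open. It may start a little ajar.
- cover_knob (a point): Centre of the cover's crossbar knob: a black round bar 32 mm long along the box's y, 14 mm across, on a stem, its centre 26 mm above the top plate near its free end. Pinched on its two ends (fingers closing along the box's y) it can turn between the fingers as the cover swings. With the cover closed it is 80 mm to box -x of the hinge line and 84 mm above it.
- cover_hinge (a point): Point on the cover's hinge line, at the middle of the box's width, 35 mm from the box's centre towards its +x and 62 mm above the bench.
- toggle (a joint): Angle of the toggle, rad: 0 off (leaning 0.4 rad to the box's -x, towards the robot), 0.8 on (leaning 0.4 rad to the box's +x, towards the cover's hinge). It stays where it is left; about 1 N at the tip moves it. It may start a little off its stop.
- toggle_tip (a point): Tip of the steel toggle bat, 46 mm from its pivot, 14 mm across near the tip and 8 mm across lower down. The pivot is 10 mm from the box's centre towards its -x, 62 mm above the bench (45 mm from the hinge line).
- dropper_a: Bystander, loose: small amber dropper bottle with white cap, 30 mm across, 78 mm tall. Origin: centre of its underside. Leave alone.
- dropper_b: Bystander, loose: small amber dropper bottle with black cap, 30 mm across, 78 mm tall. Origin: centre of its underside. Leave alone.
- reagent: Bystander, loose: round reagent bottle, 64 mm across, 120 mm tall. Origin: centre of its underside. Leave alone.
- jar: Bystander, loose: glass jar, 72 mm across, 75 mm tall. Origin: centre of its underside. Leave alone.
- rack: Bystander, loose: white tube rack, 80 x 180 mm, 90 mm tall with its tubes. Origin: centre of its underside. Leave alone.
Not all that is in view belongs to the job. Of the things that look like the rotor, the larger one is meant. There is more than one size of the switchbox; the job needs the larger.

How it is judged:
By the outcome, as a careful person would: the job done as asked, in the order asked, and still so for the second after the job is handed in, with the robot touching nothing.
It also fails if it takes over 72 s, if anything falls off the work surface, if the arm or the gripper's body presses on something with over 40 N, if the wrist force passes 120 N, or if a joint passes its speed limit or range.

## Robot

A 6-joint arm with a two-finger parallel gripper is mounted at the origin on the work surface. World frame = base frame: x ahead of the robot, y to its left, z up, the work surface at z = 0. Lengths are in m, angles in degrees, forces in N, time in s.
With the tool pointing down it reaches from about 0.35 to 0.875 m from the base axis. Payload 4.2 kg.
Tool frame: the origin (TCP) lies at the very end of the fingers, on their centre line; the grasp point (between the pads) lies 19 mm behind it; z points along the fingers, x is the direction in which the jaws open and shut, and the axes are right-handed (so a half turn about z gives the same grasp; the last joint's range is limited). The gripper opens to 87 mm and grips with 3 to 60 N. Pads are 19 mm wide; open, the fingers measure 117 mm over their backs; the gripper's body (75 mm by 190 mm) begins 51 mm behind the grasp point.
Start: joints at [84.259, 22.042, 0.453, 0, -68.411, -14.817], TCP at [0.219, 0.585, 0.223] pointing down, gripper open.
Joint ranges: [-179.83, 179.83], [-69.29, 118.12], [-61.27, 80.66], [-181.25, 117.63], [-171.15, -9.14], [-177.46, 177.46]. Speed limits (degrees/s): [159.86, 159.86, 180, 180, 180, 180].

## Interface

Orientations are given as a 3x3 rotation matrix whose columns are the frame's x, y, z axes.
In Python, from station import sense, capture, finish_job gives the robot as it stands.
- The arm moves only by the shell command python3 -m crank 'ROWS' [OPENING]. ROWS is JSON, a list of rows, each a list of 4 numbers: the shift along the tool's x, y, z in m, then the turn about the tool's z in rad. A call has 1 to 5 rows; each row shifts and turns the commanded pose from where the row before left it, along the tool's axes as they then stand; what a row does not reach is not made up. A row lasts 1/12 s, in which the tool goes at most 41.7 mm and 7.16 degrees, less where a joint would pass 70% of its speed; a pose out of reach is approached as far as the arm can. A call with a gripper value outside its range is refused whole. OPENING is the finger opening in m, from 0 to 0.087, set as the call begins (- or left out, the last holds). The fingers move at their own pace and stop on an object; the grip force is fixed at half the most. Time passes only in rows, so rows that do not move let the fingers close. It gives the time, the measured TCP pose, the force and the opening at its end, in the units of the state.
- sense(): the state, without advancing time (a new reading comes with each control period).
- capture(name): name is "scene" or "side" or "wrist"; returns a dict with "pixels" (400x640x3 uint8, red, green, blue), "depth" (400x640 float32, m along the optical axis (not along the pixel's ray), 0 where there is no reading), "fx", "fy", "cx", "cy" (pixels), "world_from_camera" (4x4, takes a point from camera to world coordinates); the wrist camera has in their place "hand_eye" (4x4, takes a point from camera to tool coordinates, whose origin is the TCP and whose axes are the tool frame's). Camera axes: x right, y down, z forward; pixel columns grow to the right and rows downward; lengths in m; the calibration is good to about 2 mm. The wrist camera is an equidistant fisheye: a pixel r from the principal point sees the ray r / f radians off the axis. A picture is of the moment at which its call begins: read the wrist's pose just before it.
- finish_job(): hands the job in, once; it reports no verdict.
The state is a dict: "time_s": time; "joints": joint angles; "joint_velocities": joint speeds; "effort": joint torques, N m; "tcp_pos": TCP position; "ee_rot": TCP orientation; "wrist_force": force on the tool from outside, world axes, zero at the start; "moment": the same for the moment, N m; "gripper_width": opening from 0.0 (shut) to 1.0 (fully open).
Only numpy, scipy, OpenCV 4.12 (cv2) and the standard library are available. Lean on these libraries where they do the work, as an engineer would, in place of code of your own. Each camera call takes 0.05 s, during which the arm holds its last target.

## Working session

There is one attempt and no reset: what is moved stays moved. The work goes in short steps, Python scripts to look and compute and a shell command to move; the robot and the scene stay as the last step left them, time stands still between calls to the robot, and variables do not carry over. Pictures are saved under pics/ and viewed, and the job is handed in when it is done.

```bash
ls; mkdir -p pics
python3 - <<'E'
from station import sense,capture
import cv2,numpy as np,pickle
s=sense();print({k:np.round(v,3).tolist() for k,v in s.items()})
for n in ["scene","side","wrist"]:
    c=capture(n);pickle.dump(c,open(f"pics/{n}0.pkl","wb"))
    cv2.imwrite(f"pics/{n}0.png",cv2.cvtColor(c["pixels"],cv2.COLOR_RGB2BGR))
    print(n,{k:np.round(v,4).tolist() for k,v in c.items() if k not in("pixels","depth")})
E
```

```text
pics
{'time_s': 0.0, 'joints': [84.259, 22.089, 0.378, -0.029, -68.41, -14.816], 'joint_velocities': [0.066, -0.188, -0.011, -0.03, -0.017, 0.032], 'effort': [0.001, -39.066, 18.74, 4.22, 0.011, -0.0], 'tcp_pos': [0.219, 0.585, 0.221], 'ee_rot': [[-0.351, -0.936, -0.001], [-0.936, 0.351, -0.002], [0.002, -0.0, -1.0]], 'wrist_force': [-0.689, 0.361, 0.227], 'moment': [-0.007, 0.043, -0.069], 'gripper_width': 0.998}
scene {'fx': 364.7392, 'fy': 364.7392, 'cx': 318.2305, 'cy': 202.2183, 'world_from_camera': [[-0.7818, 0.5102, -0.3585, 0.9284], [0.6235, 0.6318, -0.4605, 0.4263], [-0.0084, -0.5835, -0.8121, 1.0264], [0.0, 0.0, 0.0, 1.0]]}
side {'fx': 484.5459, 'fy': 484.5459, 'cx': 323.6613, 'cy': 206.8004, 'world_from_camera': [[0.7186, -0.3556, 0.5976, -0.3934], [-0.6952, -0.3454, 0.6304, -1.0675], [-0.0178, -0.8685, -0.4954, 0.895], [0.0, 0.0, 0.0, 1.0]]}
wrist {'fx': 309.7069, 'fy': 309.7069, 'cx': 317.0231, 'cy': 200.2018, 'hand_eye': [[1.0, -0.0006, 0.0006, -0.0007], [0.0004, 0.9561, 0.293, -0.08], [-0.0007, -0.293, 0.9561, -0.1635], [0.0, 0.0, 0.0, 1.0]]}
```

View pics/scene0.png

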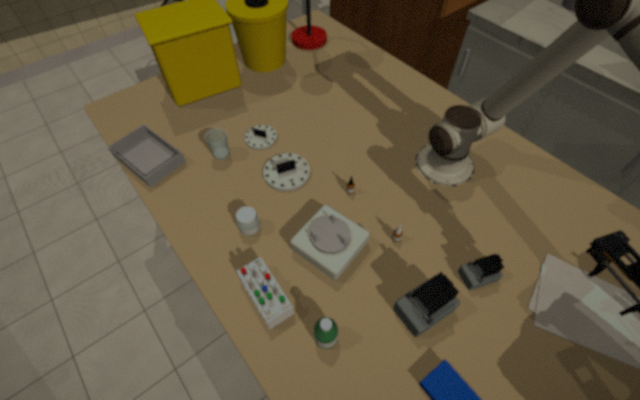

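View pics/side0.png

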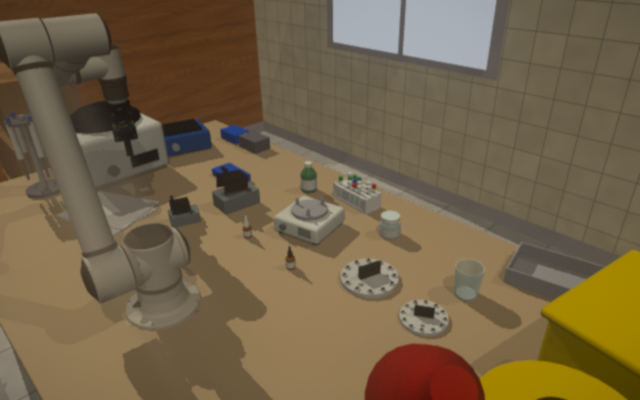

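View pics/wrist0.png

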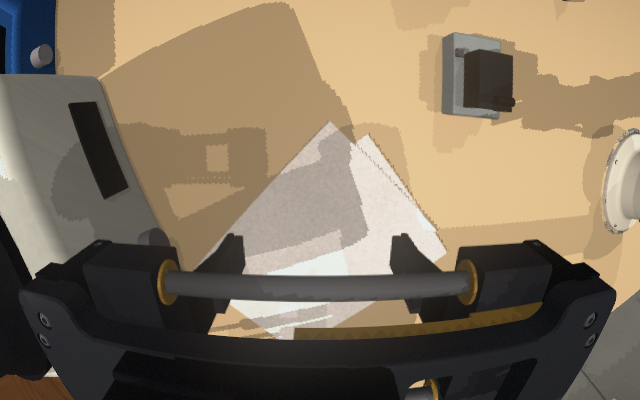

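The scene view shows the large rotor at (287,171), the drive plate at (330,235), the large switchbox at (430,300), and the small one at (482,270). In the side view they are at (370,277), (310,212) and (236,190). I'll measure coarsely with scene and side depth.

```bash
cat > h.py <<'E'
import numpy as np,cv2,pickle
from station import sense,capture
def cap(name,tag):
    s=sense();c=capture(name)
    if 'hand_eye' in c:
        T=np.eye(4);T[:3,:3]=s['ee_rot'];T[:3,3]=s['tcp_pos'];c['world_from_camera']=T@np.array(c['hand_eye'])
    c['name']=name
    pickle.dump(c,open(f"pics/{tag}.pkl","wb"))
    cv2.imwrite(f"pics/{tag}.png",cv2.cvtColor(c["pixels"],cv2.COLOR_RGB2BGR));return c
def load(tag):return pickle.load(open(f"pics/{tag}.pkl","rb"))
def rays(c,uv):
    uv=np.atleast_2d(np.asarray(uv,float));x=(uv[:,0]-c['cx'])/c['fx'];y=(uv[:,1]-c['cy'])/c['fy']
    if 'hand_eye' in c:
        r=np.hypot(x,y)+1e-12;d=np.c_[np.sin(r)*x/r,np.sin(r)*y/r,np.cos(r)]
    else: d=np.c_[x,y,np.ones_like(x)]
    W=np.array(c['world_from_camera']);return W[:3,3],d@W[:3,:3].T,d
def onplane(c,uv,z):
    o,d,_=rays(c,uv);return o+d*((z-o[2])/d[:,2])[:,None]
def bydepth(c,uv):
    o,d,dc=rays(c,uv);uv=np.atleast_2d(np.asarray(uv,int));z=c['depth'][uv[:,1],uv[:,0]]
    return o+d*(z/dc[:,2])[:,None]
def cloud(c):
    v,u=np.mgrid[0:400,0:640];uv=np.c_[u.ravel(),v.ravel()]
    p=bydepth(c,uv);p[c['depth'].ravel()==0]=np.nan;return p.reshape(400,640,3)
def proj(c,P):
    P=np.atleast_2d(P);W=np.linalg.inv(np.array(c['world_from_camera']));p=P@W[:3,:3].T+W[:3,3]
    if 'hand_eye' in c:
        rr=np.hypot(p[:,0],p[:,1])+1e-12;t=np.arctan2(rr,p[:,2]);x=p[:,0]/rr*t;y=p[:,1]/rr*t
    else:x=p[:,0]/p[:,2];y=p[:,1]/p[:,2]
    return np.c_[x*c['fx']+c['cx'],y*c['fy']+c['cy']]
E
python3 - <<'E'
from h import *
np.set_printoptions(precision=3,suppress=True)
for t,pts in [("scene0",[(287,175),(285,166),(330,235),(261,137),(437,287),(423,315),(350,187),(398,235),(247,220),(265,293),(326,330),(488,262)]),("side0",[(370,285),(370,268),(310,210),(424,310),(234,180),(236,195),(290,262),(247,228)])]:
    c=load(t);print(t);print(np.c_[pts,bydepth(c,pts)])
for t in ("scene0","side0"):
    c=load(t);P=cloud(c)
    # drive top plate: z 0.07..0.09; 
    m=(abs(P[...,2]-.08)<.012)
    n,l,st,ce=cv2.connectedComponentsWithStats(m.astype(np.uint8))
    for i in range(1,n):
        if st[i,4]>80:print(t,st[i],np.nanmean(P[l==i],axis=0))
for t,x0,y0,w,h in [("scene0",220,110,300,240),("side0",150,150,300,190)]:
    im=cv2.imread(f"pics/{t}.png")[y0:y0+h,x0:x0+w];cv2.imwrite(f"pics/{t}z.png",cv2.resize(im,None,fx=2.6,fy=2.6,interpolation=3))
E
```

```text
scene0
[[287.    175.      0.493  -0.315   0.012]
 [285.    166.      0.489  -0.327   0.047]
 [330.    235.      0.558   0.006   0.078]
 [261.    137.      0.458  -0.539   0.011]
 [437.    287.      0.462   0.322   0.129]
 [423.    315.      0.516   0.343   0.062]
 [350.    187.      0.366  -0.116   0.037]
 [398.    235.      0.378   0.122   0.041]
 [247.    220.      0.723  -0.2     0.073]
 [265.    293.      0.81    0.03    0.065]
 [326.    330.      0.752   0.224   0.114]
 [488.    262.      0.267   0.357   0.082]]
side0
[[370.    285.      0.449  -0.364   0.013]
 [370.    268.      0.476  -0.34    0.046]
 [310.    210.      0.547  -0.008   0.076]
 [424.    310.      0.449  -0.549   0.036]
 [234.    180.      0.453   0.293   0.119]
 [236.    195.      0.448   0.283   0.063]
 [290.    262.      0.346  -0.135   0.03 ]
 [247.    228.      0.367   0.11    0.033]]
scene0 [415   0  55  14 216] [-0.768 -0.692  0.08 ]
scene0 [465  32  63  35 360] [-0.651 -0.277  0.08 ]
scene0 [240  45  46  16 198] [ 0.194 -0.903  0.08 ]
scene0 [169  70  71  26 359] [ 0.495 -0.892  0.08 ]
scene0 [551  76  
[... 379 characters left out ...]
27 0.085]
scene0 [422 297  34  27  82] [0.496 0.359 0.076]
scene0 [314 318  25  25 284] [0.75  0.22  0.082]
side0 [123  45 101  22 326] [1.423 2.503 0.08 ]
side0 [ 282   44  358   80 1439] [2.229 0.463 0.08 ]
side0 [165 129  45  16 239] [0.599 0.885 0.08 ]
side0 [ 90 148  77  29 456] [0.284 0.809 0.08 ]
side0 [300 169  17  10 104] [0.728 0.201 0.08 ]
side0 [348 172  14  20 185] [0.797 0.02  0.084]
side0 [224 182  27  12 134] [0.465 0.296 0.081]
side0 [169 197  21  12 181] [0.26  0.355 0.08 ]
side0 [290 198  40  24 633] [ 0.545 -0.004  0.079]
side0 [381 210  19  13 177] [ 0.709 -0.222  0.074]
side0 [455 259  29  24 383] [ 0.619 -0.57   0.081]
side0 [135 277  48  23 314] [-0.021 -0.044  0.08 ]
```

View pics/scene0z.png

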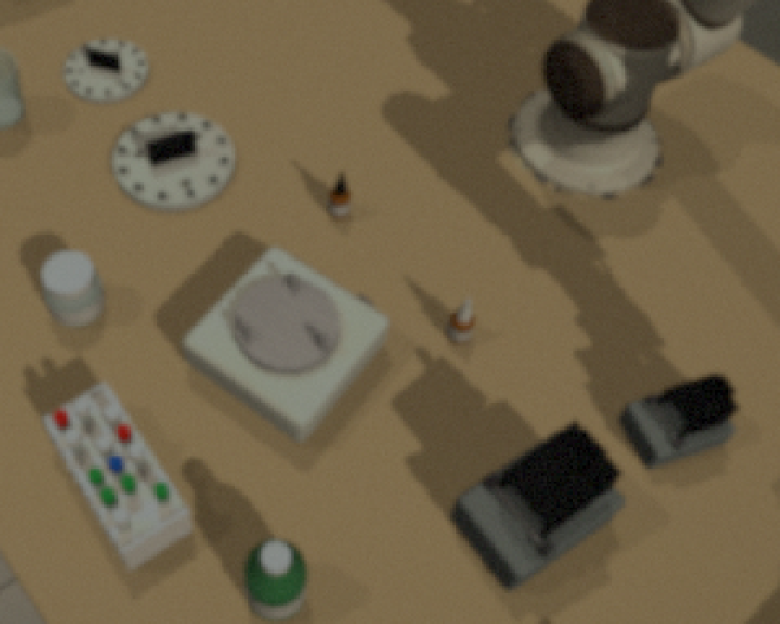

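View pics/side0z.png

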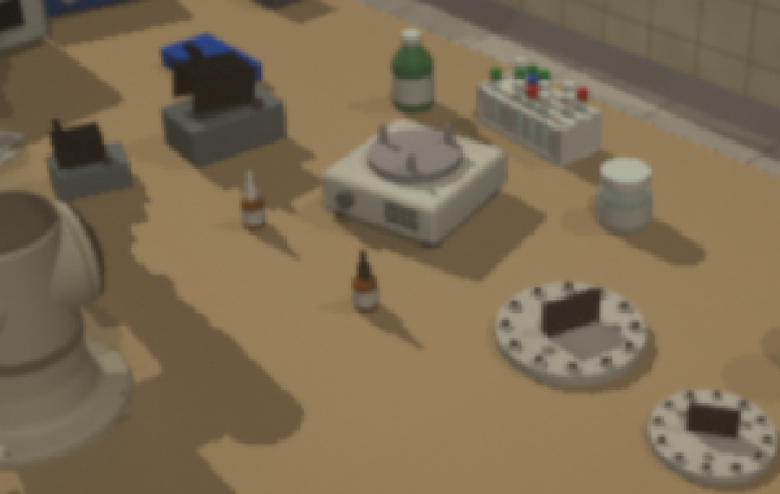

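```bash
R='[.021,-.031,-.010,0]'; python3 -m crank '[[0.021,-0.031,-0.010,0],[0.021,-0.031,-0.010,0],[0.021,-0.031,-0.010,0],[0.021,-0.031,-0.010,0],[0.021,-0.031,-0.010,0]]'
python3 -m crank '[[0.021,-0.031,-0.010,0],[0.021,-0.031,-0.010,0],[0.021,-0.031,-0.010,0],[0.021,-0.031,-0.010,0],[0,0,0,0]]'
python3 -m crank '[[0,0,0,0],[0,0,0,0]]'
python3 -c "
from h import *
cap('wrist','w1')"
```

```text
time_s: 0.57
tcp_pos: [0.3282, 0.4307, 0.2727]
ee_rot: [[-0.351, -0.937, -0.0], [-0.937, 0.351, -0.001], [0.001, 0.0, -1.0]]
wrist_force: [2.0, 0.1, 0.7]
gripper_width: 0.998
time_s: 0.98
tcp_pos: [0.4172, 0.3064, 0.315]
ee_rot: [[-0.356, -0.934, 0.003], [-0.934, 0.356, 0.001], [-0.003, -0.003, -1.0]]
wrist_force: [-0.3, -0.3, -0.5]
gripper_width: 0.998
time_s: 1.15
tcp_pos: [0.4141, 0.3101, 0.3121]
ee_rot: [[-0.352, -0.936, -0.001], [-0.936, 0.352, -0.0], [0.0, 0.001, -1.0]]
wrist_force: [0.2, 0.9, -0.8]
gripper_width: 1.003
```

View pics/w1.png

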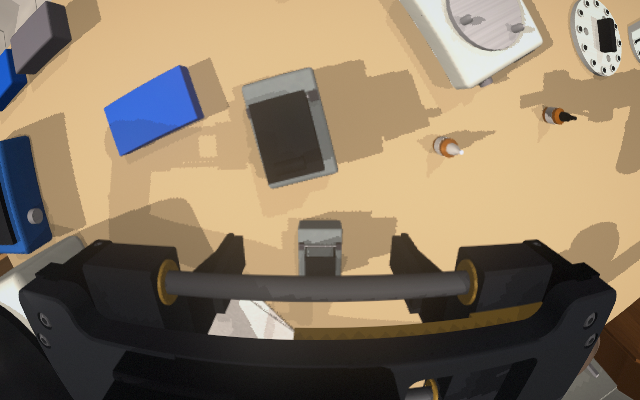

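The wrist view shows the big switchbox at about (290,128), with its hinge end up, and the drive at (490,25). I'll measure the box from the depth.

```bash
cat > box.py <<'E'
from h import *
import sys
np.set_printoptions(precision=4,suppress=True)
def box(c,center=(0.46,0.30)):
    P=cloud(c);d=np.hypot(P[...,0]-center[0],P[...,1]-center[1])<.14
    top=P[d&(abs(P[...,2]-.06)<.006)]
    allb=P[d&(P[...,2]>.045)]
    r=cv2.minAreaRect(top[:,:2].astype(np.float32));print('top rect',r,len(top),top[:,2].mean())
    r2=cv2.minAreaRect(allb[:,:2].astype(np.float32));print('all rect',r2)
    cv_=P[d&(P[...,2]>.10)&(P[...,2]<.135)]
    A=np.c_[cv_[:,:2],np.ones(len(cv_))];co=np.linalg.lstsq(A,cv_[:,2],rcond=None)[0]
    res=abs(A@co-cv_[:,2]);g=res<.003;co=np.linalg.lstsq(A[g],cv_[g,2],rcond=None)[0]
    print('cover plane',co,'n',g.sum(),'meanz',cv_[g,2].mean(),'rect',cv2.minAreaRect(cv_[g,:2].astype(np.float32)))
    kn=P[d&(P[...,2]>.138)];print('knob n',len(kn));
    if len(kn)>5:print('knob',kn.mean(0),kn[:,2].max(),cv2.minAreaRect(kn[:,:2].astype(np.float32)))
if __name__=='__main__':
    for t in sys.argv[1:]:print('==',t);box(load(t))
E
python3 box.py w1 scene0 side0
python3 - <<'E'
from h import *
im=cv2.imread("pics/w1.png")[40:220,210:370];cv2.imwrite("pics/w1z.png",cv2.resize(im,None,fx=3.3,fy=3.3,interpolation=2))
E
```

```text
== w1
top rect ((0.47642481327056885, 0.3265016973018646), (0.10157771408557892, 0.15111684799194336), 83.78982543945312) 2919 0.06082649332414268
all rect ((0.4614301919937134, 0.2953019440174103), (0.19218237698078156, 0.17394307255744934), 71.81414794921875)
cover plane [-0.1285  0.0147  0.1827] n 4360 meanz 0.12655237001084968 rect ((0.47179439663887024, 0.327073335647583), (0.0674375668168068, 0.09497314691543579), 83.60553741455078)
knob n 73325
knob [0.4352 0.3019 0.4109] 0.44118554470400523 ((0.41590455174446106, 0.3107360005378723), (0.19182828068733215, 0.07365144044160843), 69.33836364746094)
== scene0
top rect ((0.4787440299987793, 0.3267529606819153), (0.10032331943511963, 0.14845700562000275), 83.96458435058594) 952 0.06047706844502426
all rect ((0.4787808656692505, 0.32678690552711487), (0.10039855539798737, 0.14852333068847656), 83.96458435058594)
cover plane [-0.1281 -0.0078  0.1892] n 748 meanz 0.12561408538115976 rect ((0.47267502546310425, 0.3272295296192169), (0.06640688329935074, 0.09517233818769455), 83.78535461425781)
knob n 85
knob [0.4458 0.3306 0.1594] 0.16723668493908872 ((0.44388774037361145, 0.33052581548690796), (0.03227923437952995, 0.01398093719035387), 82.30886840820312)
== side0
top rect ((0.4703778624534607, 0.32263821363449097), (0.10490690171718597, 0.15322023630142212), 80.35887145996094) 328 0.05965999438508967
all rect ((0.4703778624534607, 0.32263821363449097), (0.10490690171718597, 0.15322023630142212), 80.35887145996094)
cover plane [-0.0071  0.0846  0.0957] n 77 meanz 0.11921973548711676 rect ((0.4690797030925751, 0.3256200850009918), (0.07953831553459167, 0.09723939001560211), 81.54824829101562)
knob n 34
knob [0.4373 0.3268 0.1562] 0.16324762969651074 ((0.43700385093688965, 0.33155980706214905), (0.012361863628029823, 0.040211305022239685), 2.0659797191619873)
```

View pics/w1z.png

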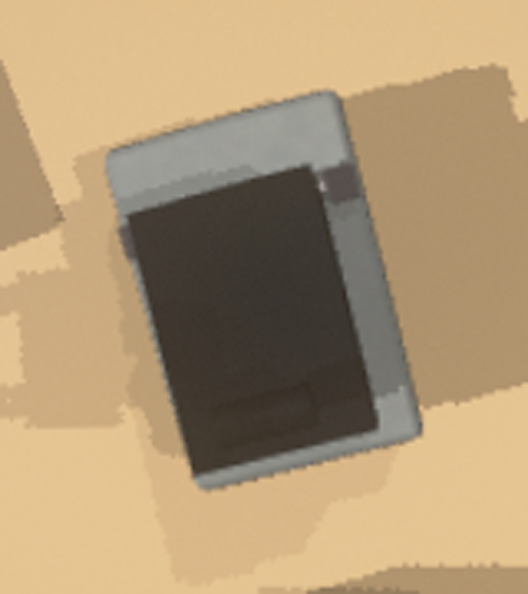

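```bash
python3 -m crank '[[0.030,-0.027,0,0],[0.030,-0.027,0,0],[0.030,-0.027,0,0],[0.030,-0.027,0,0],[0.030,-0.027,0,0]]'
python3 -m crank '[[0.030,-0.027,0,0],[0.030,-0.027,0,0],[0.030,-0.027,0,0],[0,0,0,0],[0,0,0,0]]'
python3 -c "
from h import *
cap('wrist','w2')"
```

```text
time_s: 1.62
tcp_pos: [0.4879, 0.1222, 0.312]
ee_rot: [[-0.348, -0.938, -0.001], [-0.938, 0.348, -0.0], [0.001, 0.001, -1.0]]
wrist_force: [2.0, -0.2, 0.4]
gripper_width: 0.996
time_s: 2.03
tcp_pos: [0.5325, 0.0091, 0.3113]
ee_rot: [[-0.353, -0.936, -0.002], [-0.936, 0.353, -0.0], [0.001, 0.002, -1.0]]
wrist_force: [-0.0, 0.9, 0.0]
gripper_width: 1.0
```

View pics/w2.png

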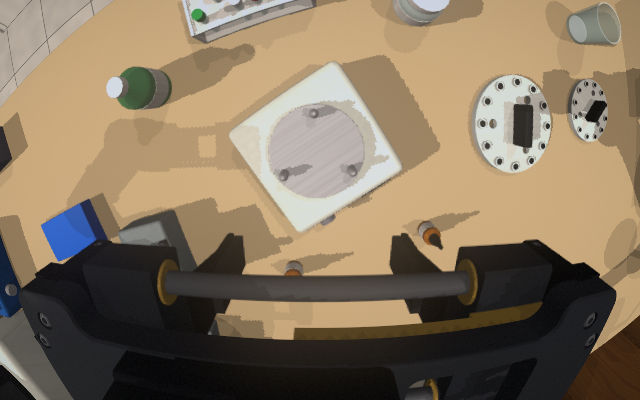

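The drive plate is at (317,150) with studs near (314,114), (284,175) and (352,171). The rotor is at (512,124). I'll measure the studs, the plate and the coarse rotor pose.

```bash
cat > drv.py <<'E'
from h import *
import sys
np.set_printoptions(precision=4,suppress=True)
def drive(c,c0=(.556,.004)):
    P=cloud(c);d=np.hypot(P[...,0]-c0[0],P[...,1]-c0[1])
    st=(d<.075)&(P[...,2]>.094)&(P[...,2]<.112)
    n,l,s,_=cv2.connectedComponentsWithStats(st.astype(np.uint8));S=[]
    for i in range(1,n):
        if s[i,4]<4:continue
        q=P[l==i];S.append(q.mean(0));print('stud',s[i],q.mean(0),q[:,2].max())
    case=P[(d<.15)&(abs(P[...,2]-.066)<.005)];print('case',cv2.minAreaRect(case[:,:2].astype(np.float32)))
    pl=P[(d<.08)&(abs(P[...,2]-.08)<.004)];print('plate',cv2.minEnclosingCircle(pl[:,:2].astype(np.float32)),pl[:,2].mean())
    S=np.array(S)
    if len(S)==3:
        m=S.mean(0);print('centre',m,[ (np.hypot(*(q-m)[:2]),np.degrees(np.arctan2((q-m)[1],(q-m)[0]))) for q in S])
def rotor(c,c0=(.487,-.325)):
    P=cloud(c);d=np.hypot(P[...,0]-c0[0],P[...,1]-c0[1])
    h=P[(d<.06)&(P[...,2]>.044)&(P[...,2]<.062)];print('handle',len(h),h[:,2].max(),cv2.minAreaRect(h[:,:2].astype(np.float32)))
    r=P[(d<.12)&(P[...,2]>.009)&(P[...,2]<.022)];print('disc',cv2.minEnclosingCircle(r[:,:2].astype(np.float32)),np.median(r[:,2]))
if __name__=='__main__':
    for t in sys.argv[1:]:
        print('==',t);c=load(t);drive(c);rotor(c)
E
python3 drv.py w2 scene0
python3 - <<'E'
from h import *
c=load('w2')
im=c['pixels'];np.set_printoptions(precision=4,suppress=True)
print(onplane(c,[(314,114),(284,175),(352,170)],.106))
x=cv2.cvtColor(im,cv2.COLOR_RGB2BGR)
cv2.imwrite("pics/w2z.png",cv2.resize(np.hstack([x[80:215,250:390],x[55:190,460:610]]),None,fx=2.7,fy=2.7,interpolation=2))
E
```

```text
== w2
stud [309 109  10   9  75] [ 0.6032 -0.0129  0.1035] 0.108964402210321
stud [348 167  10   9  74] [ 0.52   -0.0322  0.1024] 0.10869023740062778
stud [279 171   9  10  71] [0.5447 0.0495 0.103 ] 0.1093833582729189
case ((0.5549102425575256, 0.0018443167209625244), (0.1780136376619339, 0.17821697890758514), 13.118001937866211)
plate ((0.5549376010894775, 0.002086732303723693), 0.06259872019290924) 0.0812961024000309
centre [0.556  0.0015 0.103 ] [(np.float64(0.04939133632382509), np.float64(-16.879501292877464)), (np.float64(0.049269114910031914), np.float64(-136.90666285488004)), (np.float64(0.04931008549614866), np.float64(103.22992343492668))]
handle 449 0.05760176097697589 ((0.48323869705200195, -0.332599014043808), (0.017307063564658165, 0.06910959631204605), 74.52601623535156)
disc ((0.48227307200431824, -0.3335035443305969), 0.08648373186588287) 0.015701638798252426
== scene0
stud [331 215   4   4  14] [ 0.52   -0.0299  0.1009] 0.10506406138551339
stud [313 234   4   5  15] [ 0.6041 -0.0103  0.101 ] 0.10777269401395051
stud [342 238   4   4  14] [0.5454 0.0524 0.1007] 0.10749489168021276
case ((0.5559165477752686, 0.0035831034183502197), (0.17841333150863647, 0.17721828818321228), 13.143834114074707)
plate ((0.5554451942443848, 0.0025797418784350157), 0.0625179186463356) 0.08059091841493635
centre [0.5565 0.0041 0.1009] [(np.float64(0.049871843728714615), np.float64(-137.06439685256265)), (np.float64(0.04970776138003663), np.float64(-16.815742147136085)), (np.float64(0.049602758813006444), np.float64(102.89558696837422))]
handle 96 0.05915955884132862 ((0.48270779848098755, -0.3310030698776245), (0.017524849623441696, 0.0701589435338974), 74.43647003173828)
disc ((0.4813785254955292, -0.33208099007606506), 0.08811130374670029) 0.015027124988561624
[[ 0.6017 -0.013   0.106 ]
 [ 0.5457  0.0474  0.106 ]
 [ 0.5222 -0.0324  0.106 ]]
```

View pics/w2z.png

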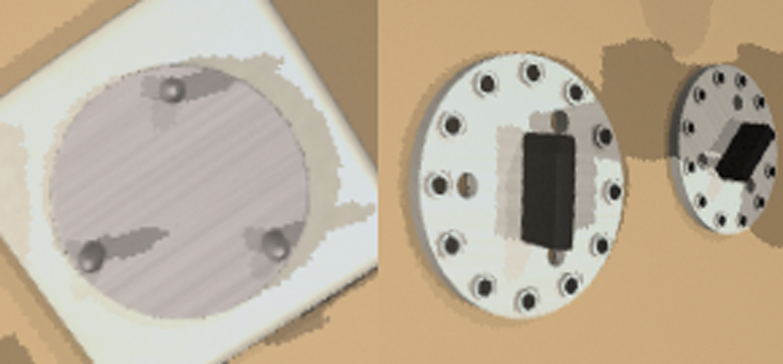

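Both views agree: drive centre ≈ (0.5555, 0.002), yaw 13.1°. Rotor centre ≈ (0.483, -0.332), x axis at -15.5° (the single hole is on its +y side), so it needs +28.6°. Now moving above the rotor.

```bash
python3 -m crank '[[0.0375,-0.0082,0.0067,0],[0.0375,-0.0082,0.0067,0],[0.0375,-0.0082,0.0067,0],[0.0375,-0.0082,0.0067,0],[0.0375,-0.0082,0.0067,0]]'
python3 -m crank '[[0.0375,-0.0082,0.0067,0],[0.0375,-0.0082,0.0067,0],[0.0375,-0.0082,0.0067,0],[0.0375,-0.0082,0.0067,0],[0,0,0,-0.09]]'
python3 -m crank '[[0,0,0,0],[0,0,0,0]]'
python3 - <<'E'
from h import *
import drv
c=cap('wrist','w3');drv.rotor(c,(.483,-.332))
s=sense();print(s['joints'],s['ee_rot'],s['tcp_pos'])
E
```

```text
time_s: 2.5
tcp_pos: [0.5048, -0.1793, 0.2788]
ee_rot: [[-0.347, -0.938, 0.0], [-0.938, 0.347, 0.0], [-0.0, -0.0, -1.0]]
wrist_force: [0.4, 0.6, -0.1]
gripper_width: 1.003
time_s: 2.92
tcp_pos: [0.4821, -0.3347, 0.2498]
ee_rot: [[-0.267, -0.964, -0.004], [-0.964, 0.267, 0.001], [0.0, 0.004, -1.0]]
wrist_force: [0.6, 1.2, -0.1]
gripper_width: 1.002
time_s: 3.08
tcp_pos: [0.4836, -0.3307, 0.252]
ee_rot: [[-0.265, -0.964, -0.0], [-0.964, 0.265, 0.0], [-0.0, 0.0, -1.0]]
wrist_force: [-0.1, 0.9, 0.8]
gripper_width: 0.999
handle 731 0.05761529147846167 ((0.4827684164047241, -0.3339987099170685), (0.015357212163507938, 0.07007259130477905), 74.47477722167969)
disc ((0.4823683500289917, -0.33333948254585266), 0.08576315641403198) 0.015468664179943886
[-18.5076  17.115   -2.4926  -0.0116 -70.3761  93.1721] [[-0.2645 -0.9644  0.0003]
 [-0.9644  0.2645  0.0001]
 [-0.0002 -0.0003 -1.    ]] [ 0.4838 -0.3304  0.2524]
```

View pics/w3.png

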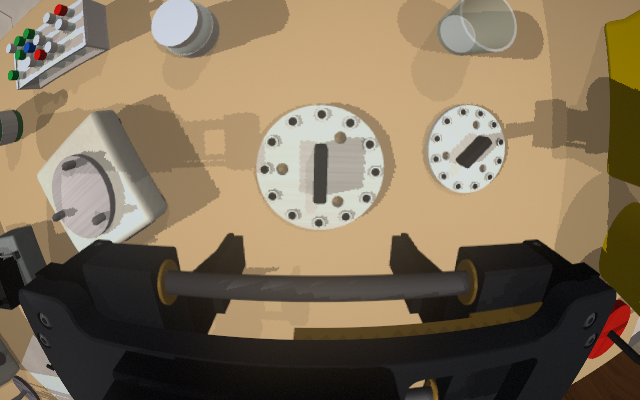

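The rotor sits at (320,167) with its handle vertical in the picture, which fits the plan. Lowering and gripping.

```bash
python3 -m crank '[[0.003,0,0.038,0],[0,0,0.038,0],[0,0,0.038,0],[0,0,0.036,0],[0,0,0.030,0]]' 0.060
python3 -m crank '[[0,0,0.020,0],[0,0,0.018,0],[0,0,0.010,0],[0,0,0,0],[0,0,0,0]]'
python3 -m crank '[[0,0,0,0],[0,0,0,0],[0,0,0,0],[0,0,0,0],[0,0,0,0]]' 0
python3 -m crank '[[0,0,0,0],[0,0,0,0],[0,0,0,0],[0,0,0,0],[0,0,0,0]]' 0
```

```text
time_s: 3.55
tcp_pos: [0.4823, -0.3327, 0.0707]
ee_rot: [[-0.264, -0.965, -0.0], [-0.965, 0.264, 0.001], [-0.0, 0.001, -1.0]]
wrist_force: [0.1, -0.0, -0.7]
gripper_width: 0.733
time_s: 3.97
tcp_pos: [0.483, -0.3343, 0.0248]
ee_rot: [[-0.264, -0.965, 0.001], [-0.965, 0.264, -0.0], [0.0, -0.001, -1.0]]
wrist_force: [-0.3, 0.5, 0.9]
gripper_width: 0.689
time_s: 4.38
tcp_pos: [0.4823, -0.3353, 0.0249]
ee_rot: [[-0.266, -0.964, 0.001], [-0.964, 0.266, -0.0], [0.0, -0.001, -1.0]]
wrist_force: [-0.1, -0.0, 0.3]
gripper_width: 0.396
time_s: 4.8
tcp_pos: [0.4821, -0.335, 0.0243]
ee_rot: [[-0.265, -0.964, -0.0], [-0.964, 0.265, 0.0], [-0.0, 0.0, -1.0]]
wrist_force: [0.4, -0.2, 1.5]
gripper_width: 0.182
```

```bash
python3 -m crank '[[0,0,-0.010,0],[0,0,-0.025,0],[0,0,-0.035,0],[0,0,-0.035,0],[0,0,-0.020,0]]'
python3 -m crank '[[-0.0344,0.0019,0,0],[-0.0344,0.0019,0,0],[-0.0344,0.0019,0,0],[-0.0344,0.0019,0,0],[-0.0344,0.0019,0,0]]'
python3 -m crank '[[-0.0344,0.0019,0,0],[-0.0344,0.0019,0,0],[-0.0344,0.0019,0,0],[-0.0344,0.0019,0,0],[-0.020,0.0019,0,0]]'
python3 -m crank '[[-0.0144,0,0,0],[0,0,0,-0.0998],[0,0,0,-0.0998],[0,0,0,-0.0998],[0,0,0,-0.0998]]'
python3 -m crank '[[0,0,0,-0.0998],[0,0,0,0],[0,0,0,0],[0,0,0,0]]'
python3 - <<'E'
from h import *
cap('wrist','w4');cap('scene','s4');cap('side','d4')
for i in range(1):
    s=sense();print(s['joints'],s['ee_rot'],s['tcp_pos'],s['wrist_force'],s['time_s'])
E
```

```text
time_s: 5.22
tcp_pos: [0.4828, -0.3358, 0.1529]
ee_rot: [[-0.265, -0.964, 0.003], [-0.964, 0.265, -0.002], [0.001, -0.004, -1.0]]
wrist_force: [1.7, -0.6, -4.0]
gripper_width: 0.181
time_s: 5.63
tcp_pos: [0.5174, -0.1652, 0.1487]
ee_rot: [[-0.267, -0.964, -0.002], [-0.964, 0.267, 0.001], [-0.0, 0.002, -1.0]]
wrist_force: [0.8, 0.4, -4.5]
gripper_width: 0.18
time_s: 6.05
tcp_pos: [0.5511, -0.0094, 0.1488]
ee_rot: [[-0.264, -0.965, -0.001], [-0.965, 0.264, 0.001], [-0.0, 0.001, -1.0]]
wrist_force: [-0.3, -0.4, -4.8]
gripper_width: 0.181
time_s: 6.47
tcp_pos: [0.5542, 0.0011, 0.1486]
ee_rot: [[0.134, -0.991, -0.002], [-0.991, -0.134, -0.0], [0.0, 0.002, -1.0]]
wrist_force: [1.4, -0.0, -4.9]
gripper_width: 0.184
time_s: 6.8
tcp_pos: [0.5548, 0.0011, 0.149]
ee_rot: [[0.225, -0.974, -0.001], [-0.974, -0.225, -0.0], [-0.0, 0.001, -1.0]]
wrist_force: [0.2, 0.2, -4.7]
gripper_width: 0.179
[ 1.68785117e+01  1.90136181e+01 -1.55053524e+01 -4.63066956e-03
 -5.54978496e+01  8.62397343e+01] [[ 2.26916860e-01 -9.73914087e-01 -3.00255204e-04]
 [-9.73914132e-01 -2.26916864e-01 -2.14986894e-05]
 [-4.71950928e-05  2.97301202e-04 -9.99999955e-01]] [0.55497653 0.0014151  0.14918186] [ 0.13539273  0.55535371 -4.75550795] 6.95
```

View pics/w4.png

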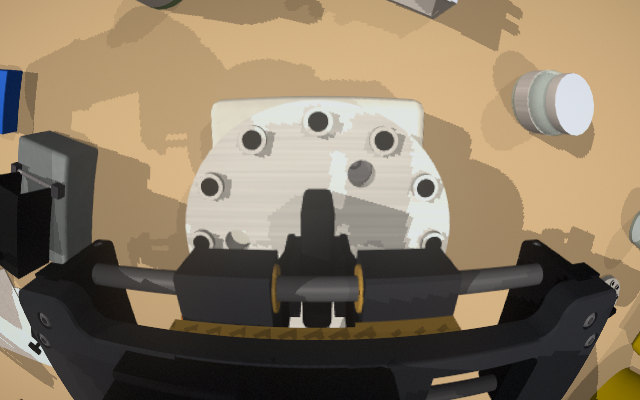

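View pics/s4.png

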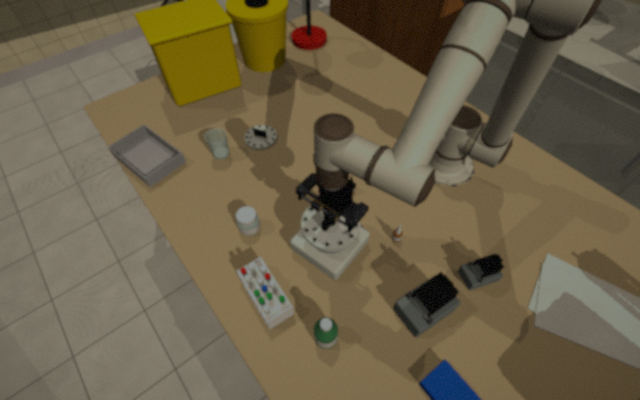

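View pics/d4.png

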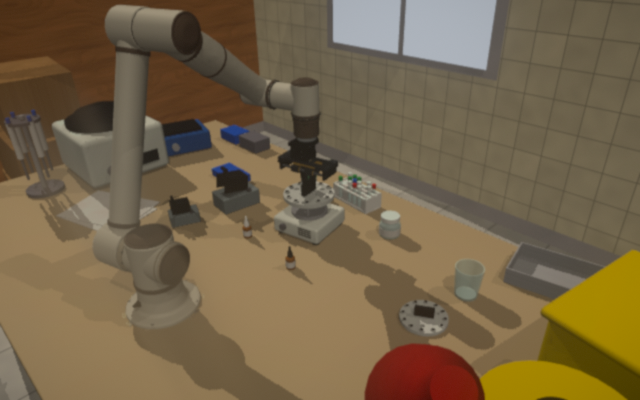

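Run:
```python
from h import *
np.set_printoptions(precision=4,suppress=True)
for t in ('w4','s4'):
    c=load(t);P=cloud(c);d=np.hypot(P[...,0]-.555,P[...,1]-.002)
    m=(d<.1)&(P[...,2]>.120)&(P[...,2]<.148);r=P[m];print(t,len(r),np.median(r[:,2]),cv2.minEnclosingCircle(r[:,:2].astype(np.float32)))
    z=np.median(P[m&(d>.045)&(d<.065)][:,2]);print('z',z)
c=load('w4');g=cv2.cvtColor(c['pixels'],cv2.COLOR_RGB2BGR)
cv2.imwrite('pics/w4z.png',cv2.resize(g[90:260,180:460],None,fx=2.8,fy=2.8,interpolation=2))
g=cv2.cvtColor(load('s4')['pixels'],cv2.COLOR_RGB2BGR)
cv2.imwrite('pics/s4z.png',cv2.resize(g[180:290,270:400],None,fx=5,fy=5,interpolation=2))
print(onplane(c,[(361,173),(237,240)],.139))
```

```text
w4 29875 0.14000872322729996 ((0.5546191930770874, 0.002027532085776329), 0.08562927693128586)
z 0.13987084986413487
s4 1497 0.13940163852420662 ((0.5570126175880432, 0.0028677217196673155), 0.0860811173915863)
z 0.1392861630626404
[[ 0.6028 -0.0128  0.139 ]
 [ 0.5443  0.0512  0.139 ]]
```

View pics/w4z.png

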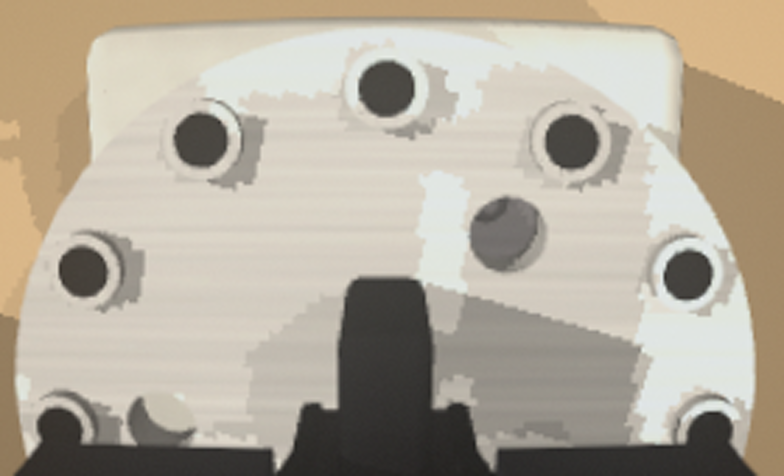

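View pics/s4z.png

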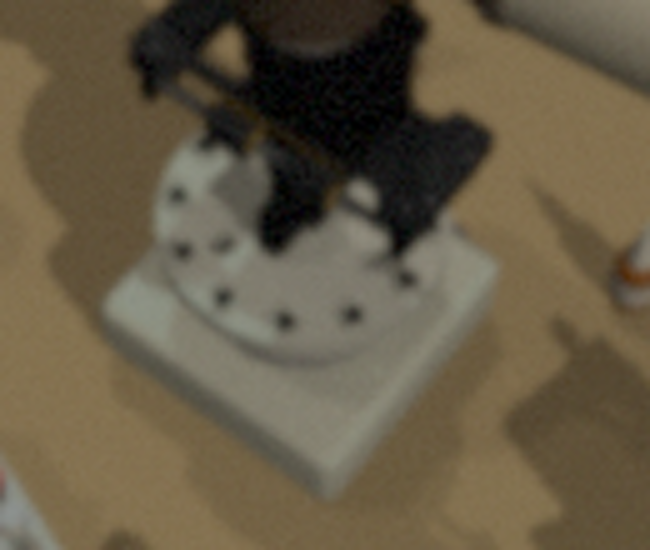

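Rotor and drive centres agree within 1 mm in both views, and the hole at (361,173) sits over its stud. Lowering gently.

```bash
python3 -m crank '[[0,0,0.008,0],[0,0,0.006,0],[0,0,0.004,0],[0,0,0.003,0],[0,0,0.003,0]]'
python3 -m crank '[[0,0,0.003,0],[0,0,0.003,0],[0,0,0.002,0],[0,0,0.002,0],[0,0,0,0]]'
```

```text
time_s: 7.37
tcp_pos: [0.5549, 0.0015, 0.1246]
ee_rot: [[0.228, -0.974, -0.001], [-0.974, -0.228, -0.0], [0.0, 0.001, -1.0]]
wrist_force: [-0.3, 0.6, -4.4]
gripper_width: 0.179
time_s: 7.78
tcp_pos: [0.5549, 0.0015, 0.1148]
ee_rot: [[0.228, -0.974, -0.001], [-0.974, -0.228, -0.0], [-0.0, 0.001, -1.0]]
wrist_force: [-0.4, -0.6, -4.8]
gripper_width: 0.181
```

```bash
python3 -m crank '[[0,0,0.003,0],[0,0,0.002,0],[0,0,0.002,0],[0,0,0.001,0],[0,0,0,0]]'
python3 -m crank '[[0,0,0.001,0],[0,0,0,0]]'
python3 -m crank '[[0,0,0.001,0],[0,0,0,0]]'
```

```text
time_s: 8.2
tcp_pos: [0.5549, 0.0015, 0.1069]
ee_rot: [[0.228, -0.974, -0.001], [-0.974, -0.228, -0.0], [-0.0, 0.001, -1.0]]
wrist_force: [0.2, 0.0, -5.2]
gripper_width: 0.18
time_s: 8.37
tcp_pos: [0.5551, 0.0016, 0.1062]
ee_rot: [[0.228, -0.974, -0.0], [-0.974, -0.228, 0.0], [-0.0, 0.0, -1.0]]
wrist_force: [0.9, 0.0, -4.3]
gripper_width: 0.183
time_s: 8.53
tcp_pos: [0.555, 0.0016, 0.1052]
ee_rot: [[0.228, -0.974, -0.0], [-0.974, -0.228, 0.0], [-0.0, 0.0, -1.0]]
wrist_force: [-0.3, -0.4, -4.8]
gripper_width: 0.184
```

```bash
python3 -m crank '[[0,0,0.001,0],[0,0,0,0]]' | egrep 'pos|force'
python3 -m crank '[[0,0,0.0008,0],[0,0,0,0]]'| egrep 'pos|force'
python3 -m crank '[[0,0,0.0008,0],[0,0,0,0]]'| egrep 'pos|force'
```

```text
tcp_pos: [0.5553, 0.0016, 0.1045]
wrist_force: [0.3, -0.6, -4.5]
tcp_pos: [0.5553, 0.0016, 0.1043]
wrist_force: [-1.8, -0.0, 1.4]
tcp_pos: [0.5554, 0.0016, 0.1043]
wrist_force: [-4.0, 0.2, 6.2]
```

Contact at the expected height (TCP 0.104, seat 0.080). Releasing with a small opening so the fingers clear the studs.

```bash
python3 -m crank '[[0,0,0,0],[0,0,0,0],[0,0,0,0],[0,0,0,0]]' 0.034
python3 -m crank '[[0,0,-0.015,0],[0,0,-0.030,0],[0,0,-0.035,0],[0,0,-0.035,0],[0,0,-0.035,0]]'
python3 -m crank '[[0,0.02,-0.025,0],[0,0.02,0,0],[0,0,0,0]]'
python3 - <<'E'
from h import *
np.set_printoptions(precision=4,suppress=True)
c=cap('wrist','w5')
P=cloud(c);d=np.hypot(P[...,0]-.555,P[...,1]-.002)
m=(d<.1)&(P[...,2]>.07)&(P[...,2]<.105)
r=P[m&(d<.083)&(P[...,2]<.0975)];print(cv2.minEnclosingCircle(P[m][:,:2].astype(np.float32)))
A=np.c_[r[:,:2]-[.555,.002],np.ones(len(r))];print('plane',np.linalg.lstsq(A,r[:,2],rcond=None)[0],np.median(r[:,2]))
E
```

```text
time_s: 9.37
tcp_pos: [0.5555, 0.0016, 0.1027]
ee_rot: [[0.228, -0.974, 0.001], [-0.974, -0.228, 0.0], [0.0, -0.001, -1.0]]
wrist_force: [0.2, -0.3, 0.4]
gripper_width: 0.358
time_s: 9.78
tcp_pos: [0.555, 0.0014, 0.2542]
ee_rot: [[0.228, -0.974, -0.0], [-0.974, -0.228, -0.0], [0.0, 0.0, -1.0]]
wrist_force: [1.0, 0.6, 0.2]
gripper_width: 0.388
time_s: 10.03
tcp_pos: [0.5145, -0.008, 0.2801]
ee_rot: [[0.228, -0.974, 0.004], [-0.974, -0.228, 0.002], [-0.001, -0.004, -1.0]]
wrist_force: [-0.7, 0.4, -0.8]
gripper_width: 0.392
((0.555446445941925, 0.002511822385713458), 0.08557631075382233)
plane [-0.0012 -0.0005  0.0952] 0.09531870572848006
```

View pics/w5.png

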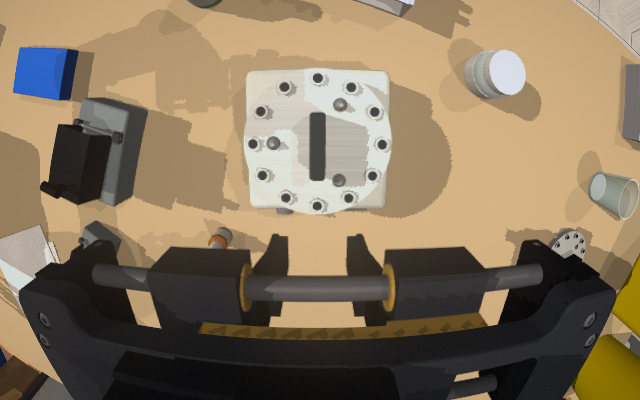

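The rotor is home: its top plane is level at 0.095 (14 mm above the plate reading of 0.081), all three studs show through the holes, and it is released. Next the switchbox: align to the box's y and go over the knob.

```bash
python3 -m crank '[[0,0,0,0.113],[0,0,0,0.113],[0,0,0,0.1126],[-0.0365,0.0118,0,0],[-0.0365,0.0118,0,0]]' 0.060
python3 -m crank '[[-0.0365,0.0118,0,0],[-0.0365,0.0118,0,0],[-0.0365,0.0118,0,0],[-0.0365,0.0118,0,0],[-0.0365,0.0118,0,0]]'
python3 -m crank '[[-0.0365,0.0118,0,0],[-0.0365,0.0118,0,0],[0,0,0,0],[0,0,0,0],[0,0,0,0]]'
python3 - <<'E'
from h import *
np.set_printoptions(precision=4,suppress=True)
c=cap('wrist','w6');s=sense();print(s['tcp_pos'],s['ee_rot'])
P=cloud(c);d=np.hypot(P[...,0]-.445,P[...,1]-.330)
k=P[(d<.04)&(P[...,2]>.142)&(P[...,2]<.18)];print('knob',len(k),k.mean(0),k[:,2].max(),cv2.minAreaRect(k[:,:2].astype(np.float32)))
E
```

```text
time_s: 10.5
tcp_pos: [0.501, 0.0673, 0.2764]
ee_rot: [[-0.113, -0.994, -0.002], [-0.994, 0.113, -0.001], [0.001, 0.001, -1.0]]
wrist_force: [0.9, 0.1, -1.0]
gripper_width: 0.654
time_s: 10.92
tcp_pos: [0.4613, 0.2574, 0.2767]
ee_rot: [[-0.108, -0.994, -0.001], [-0.994, 0.108, -0.001], [0.001, 0.001, -1.0]]
wrist_force: [-0.2, -0.5, 0.8]
gripper_width: 0.691
time_s: 11.33
tcp_pos: [0.4461, 0.3306, 0.2765]
ee_rot: [[-0.108, -0.994, -0.001], [-0.994, 0.108, -0.002], [0.002, 0.001, -1.0]]
wrist_force: [0.8, -1.2, -0.6]
gripper_width: 0.685
[0.4463 0.33   0.2769] [[-0.1087 -0.9941 -0.0009]
 [-0.9941  0.1087 -0.0013]
 [ 0.0014  0.0007 -1.    ]]
knob 473 [0.4446 0.3298 0.1624] 0.1653765079147983 ((0.44371113181114197, 0.3298507630825043), (0.031252190470695496, 0.012817460112273693), 83.6046371459961)
```

View pics/w6.png

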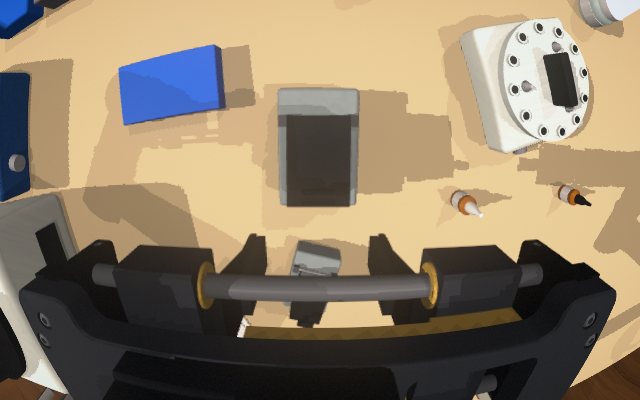

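The knob is at (0.444, 0.330) with its top at 0.164, which matches the hinge geometry at 0.13 rad ajar. Descending and pinching.

```bash
python3 -m crank '[[0,0.002,0.036,0],[0,0,0.036,0],[0,0,0.036,0],[0,0,0.022,0],[0,0,0.010,0]]'
python3 -m crank '[[0,0,0,0],[0,0,0,0],[0,0,0,0],[0,0,0,0],[0,0,0,0]]' 0.0
python3 -m crank '[[0,0,0,0],[0,0,0,0],[0,0,0,0]]'
python3 - <<'E'
import numpy as np
a=.13;p=None
# rows along tool y (= -box x), tool z (down)
for a in np.arange(.13,1.72,.12):
    q=np.array([-.08*np.cos(a)+.084*np.sin(a),.084*np.cos(a)+.08*np.sin(a)])
    if p is not None: print(round(a,2),np.round([-(q-p)[0],-(q-p)[1]],4), np.round(q,4))
    p=q
E
```

```text
time_s: 11.8
tcp_pos: [0.4431, 0.3276, 0.1341]
ee_rot: [[-0.111, -0.994, -0.005], [-0.994, 0.111, -0.005], [0.005, 0.004, -1.0]]
wrist_force: [-0.6, 0.2, -0.4]
gripper_width: 0.691
time_s: 12.22
tcp_pos: [0.4447, 0.3311, 0.1393]
ee_rot: [[-0.108, -0.994, 0.002], [-0.994, 0.108, 0.002], [-0.002, -0.002, -1.0]]
wrist_force: [0.3, -6.6, 2.0]
gripper_width: 0.395
time_s: 12.47
tcp_pos: [0.4435, 0.3297, 0.1384]
ee_rot: [[-0.108, -0.994, -0.001], [-0.994, 0.108, -0.002], [0.002, 0.001, -1.0]]
wrist_force: [-3.0, -4.1, 6.0]
gripper_width: 0.361
0.25 [-0.0117 -0.0075] [-0.0567  0.1012]
0.37 [-0.0125 -0.0061] [-0.0442  0.1072]
0.49 [-0.0132 -0.0045] [-0.0311  0.1118]
0.61 [-0.0136 -0.0029] [-0.0175  0.1147]
0.73 [-0.0139 -0.0013] [-0.0036  0.1159]
0.85 [-0.0139  0.0004] [0.0103 0.1155]
0.97 [-0.0138  0.0021] [0.0241 0.1135]
1.09 [-0.0134  0.0037] [0.0375 0.1098]
1.21 [-0.0129  0.0053] [0.0504 0.1045]
1.33 [-0.0121  0.0068] [0.0625 0.0977]
1.45 [-0.0112  0.0082] [0.0737 0.0895]
1.57 [-0.0102  0.0095] [0.0839 0.0801]
1.69 [-0.009   0.0106] [0.0929 0.0694]
```

```bash
python3 -m crank '[[0,-0.0058,-0.0038,0],[0,-0.0059,-0.0037,0],[0,-0.0062,-0.0031,0],[0,-0.0063,-0.0030,0],[0,-0.0066,-0.0023,0]]'
python3 -m crank '[[0,-0.0066,-0.0022,0],[0,-0.0068,-0.0015,0],[0,-0.0068,-0.0014,0],[0,-0.0069,-0.0007,0],[0,-0.0070,-0.0006,0]]'
```

```text
time_s: 12.88
tcp_pos: [0.4733, 0.3263, 0.154]
ee_rot: [[-0.108, -0.994, -0.003], [-0.994, 0.108, -0.002], [0.003, 0.003, -1.0]]
wrist_force: [-5.4, -2.2, 4.8]
gripper_width: 0.361
time_s: 13.3
tcp_pos: [0.508, 0.3225, 0.1607]
ee_rot: [[-0.108, -0.994, -0.002], [-0.994, 0.108, -0.002], [0.003, 0.002, -1.0]]
wrist_force: [-2.9, -4.5, 3.9]
gripper_width: 0.362
```

```bash
python3 -m crank '[[0,-0.0070,0.0001,0],[0,-0.0069,0.0003,0],[0,-0.0069,0.0010,0],[0,-0.0069,0.0011,0],[0,-0.0067,0.0018,0]]'
python3 -m crank '[[0,-0.0067,0.0019,0],[0,-0.0065,0.0026,0],[0,-0.0064,0.0027,0],[0,-0.0061,0.0034,0],[0,-0.0060,0.0034,0]]'
python3 -m crank '[[0,-0.0056,0.0041,0],[0,-0.0056,0.0041,0],[0,-0.0051,0.0047,0],[0,-0.0051,0.0048,0],[0,0,0,0]]'
python3 -m crank '[[0,-0.003,0.0035,0],[0,0,0,0]]'
```

```text
time_s: 13.72
tcp_pos: [0.5431, 0.3186, 0.1569]
ee_rot: [[-0.108, -0.994, -0.0], [-0.994, 0.108, -0.002], [0.002, -0.0, -1.0]]
wrist_force: [-0.6, -6.0, 6.3]
gripper_width: 0.365
time_s: 14.13
tcp_pos: [0.5753, 0.315, 0.143]
ee_rot: [[-0.108, -0.994, 0.001], [-0.994, 0.108, -0.002], [0.002, -0.001, -1.0]]
wrist_force: [0.4, -5.9, 4.2]
gripper_width: 0.36
time_s: 14.55
tcp_pos: [0.5979, 0.3125, 0.1245]
ee_rot: [[-0.109, -0.994, 0.003], [-0.994, 0.109, -0.002], [0.002, -0.003, -1.0]]
wrist_force: [2.8, -6.6, 4.5]
gripper_width: 0.361
time_s: 14.72
tcp_pos: [0.6006, 0.3122, 0.1215]
ee_rot: [[-0.108, -0.994, 0.003], [-0.994, 0.108, -0.002], [0.002, -0.003, -1.0]]
wrist_force: [2.5, -6.8, 3.5]
gripper_width: 0.368
```

```bash
python3 -m crank '[[0,0,0,0],[0,0,0,0],[0,0,0,0]]' 0.050
python3 -m crank '[[0,0,-0.02,0],[0,0,-0.03,0],[0,0,-0.04,0],[0,0,-0.03,0],[0,0.03,0,0]]'
python3 -m crank '[[0,0.038,0,0],[0,0.038,0,0],[0,0.038,0,0],[0,0.038,0,0],[0,0,0,0]]' 0
python3 -m crank '[[0,0,0,0],[0,0,0,0]]'
python3 - <<'E'
from h import *
np.set_printoptions(precision=4,suppress=True)
s=sense();print(s['tcp_pos'],s['gripper_width'])
c=cap('wrist','w7');cap('scene','s7')
P=cloud(c);ux=np.array([.994,-.108]);uy=np.array([.108,.994]);h=np.array([.5123,.3228])
X=(P[...,:2]-h)@ux;Y=(P[...,:2]-h)@uy;Z=P[...,2]-.062
m=(abs(Y)<.03)&(X>-.10)&(X<-.005)&(Z>.012)&(Z<.06);print('toggle pts',m.sum(),X[m].min(),X[m].max(),Z[m].max(), Y[m].mean())
t=m&(Z>.03);print('tip',X[t].mean(),Y[t].mean(),Z[t].mean())
k=(abs(Y)<.05)&(X>0)&(X<.13)&(Z>.05)&(Z<.13);q=np.c_[X[k],Y[k],Z[k]];print('cover',len(q),q.min(0),q.max(0))
E
```

```text
time_s: 14.97
tcp_pos: [0.5989, 0.3146, 0.1204]
ee_rot: [[-0.108, -0.994, 0.001], [-0.994, 0.108, 0.001], [-0.001, -0.001, -1.0]]
wrist_force: [0.3, 0.7, -1.1]
gripper_width: 0.507
time_s: 15.38
tcp_pos: [0.5752, 0.3196, 0.2482]
ee_rot: [[-0.109, -0.994, 0.015], [-0.994, 0.11, 0.009], [-0.01, -0.014, -1.0]]
wrist_force: [0.7, 2.3, 1.7]
gripper_width: 0.572
time_s: 15.8
tcp_pos: [0.4124, 0.3339, 0.241]
ee_rot: [[-0.103, -0.995, -0.002], [-0.995, 0.103, 0.001], [-0.001, 0.002, -1.0]]
wrist_force: [-0.8, -1.5, 0.3]
gripper_width: 0.282
time_s: 15.97
tcp_pos: [0.4178, 0.3345, 0.241]
ee_rot: [[-0.107, -0.994, 0.001], [-0.994, 0.107, 0.002], [-0.002, -0.001, -1.0]]
wrist_force: [0.6, 0.5, 0.2]
gripper_width: 0.128
[0.4178 0.3345 0.241 ] 0.12830647847399407
toggle pts 213 -0.06388149551458246 -0.04575424907313037 0.04758341674763045 -8.48320429148098e-05
tip -0.05690238384847044 -4.935481690592649e-05 0.04345308602378571
cover 2878 [ 0.002  -0.0338  0.05  ] [0.0799 0.0331 0.0982]
```

View pics/w7.png

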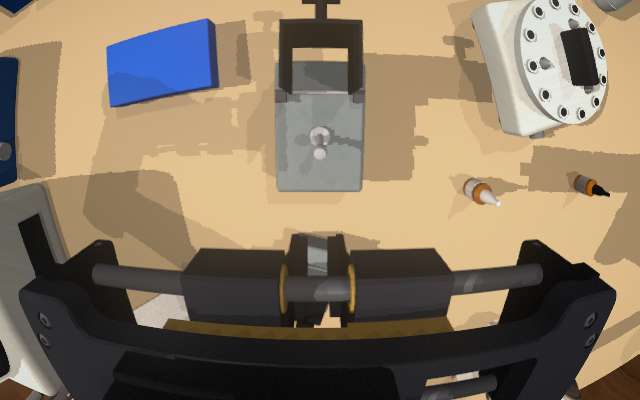

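The cover stands open and the toggle is at (320,150) with its tip towards the robot. Fingers are shut; descending in front of it, then pushing.

```bash
python3 -m crank '[[0.001,0,0.038,0],[0,0,0.038,0],[0,0,0.036,0],[0,0,0.025,0],[0,0,0.012,0]]'
python3 -m crank '[[0,-0.006,0,0],[0,-0.006,0,0],[0,-0.006,0,0],[0,-0.006,0,0],[0,0,0,0]]'
python3 -m crank '[[0,-0.004,0,0],[0,-0.004,0,0],[0,-0.004,0,0],[0,0,0,0]]'
```

```text
time_s: 16.48
tcp_pos: [0.4171, 0.3304, 0.087]
ee_rot: [[-0.111, -0.994, -0.005], [-0.994, 0.111, -0.006], [0.006, 0.004, -1.0]]
wrist_force: [-0.9, -0.6, 0.5]
gripper_width: 0.008
time_s: 16.9
tcp_pos: [0.4434, 0.3306, 0.0927]
ee_rot: [[-0.109, -0.994, 0.002], [-0.994, 0.109, 0.002], [-0.003, -0.002, -1.0]]
wrist_force: [-0.2, -0.4, 0.7]
gripper_width: 0.006
time_s: 17.23
tcp_pos: [0.4541, 0.3288, 0.0917]
ee_rot: [[-0.108, -0.994, 0.001], [-0.994, 0.108, 0.001], [-0.001, -0.001, -1.0]]
wrist_force: [0.5, 0.3, 0.2]
gripper_width: 0.004
```

```bash
python3 -m crank '[[0,-0.003,0,0],[0,-0.003,0,0],[0,0,0,0]]' | egrep 'pos|force'
python3 -m crank '[[0,-0.002,0,0],[0,0,0,0]]'| egrep 'pos|force'
python3 -m crank '[[0,-0.002,0,0],[0,0,0,0]]'| egrep 'pos|force'
```

```text
tcp_pos: [0.4597, 0.328, 0.0914]
wrist_force: [0.6, 0.3, -0.4]
tcp_pos: [0.4614, 0.3278, 0.0913]
wrist_force: [-0.6, 0.5, 0.3]
tcp_pos: [0.4633, 0.3275, 0.0912]
wrist_force: [-1.0, 0.5, -0.0]
```

```bash
python3 -m crank '[[0,-0.002,0,0],[0,0,0,0]]' | egrep 'pos|force'
python3 -m crank '[[0,-0.002,0,0],[0,0,0,0]]'| egrep 'pos|force'
python3 -m crank '[[0,-0.002,0,0],[0,0,0,0]]'| egrep 'pos|force'
python3 - <<'E'
from h import *
cap('wrist','w8');c=cap('scene','s8');g=cv2.imread('pics/s8.png');cv2.imwrite('pics/s8z.png',cv2.resize(g[200:350,360:520],None,fx=4,fy=4,interpolation=2))
E
```

```text
tcp_pos: [0.4653, 0.3272, 0.0913]
wrist_force: [-1.4, -0.0, -0.7]
tcp_pos: [0.466, 0.327, 0.0911]
wrist_force: [-4.7, 1.1, 1.1]
tcp_pos: [0.4665, 0.3269, 0.091]
wrist_force: [-11.2, 3.0, 4.0]
```

View pics/w8.png

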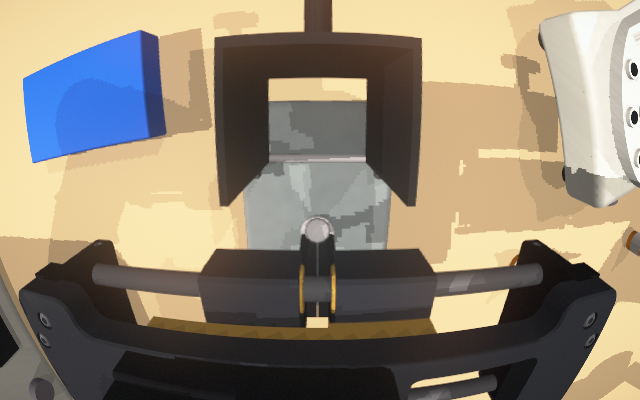

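View pics/s8z.png

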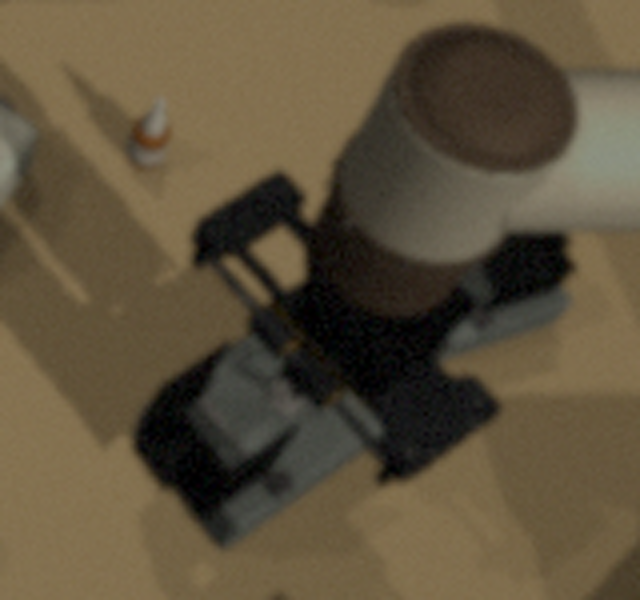

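The toggle hit its stop: force rose from about 1 N to 11 N at the expected place. Backing off, rising and checking.

```bash
python3 -m crank '[[0,0.012,0,0],[0,0.030,0,0],[0,0.010,-0.035,0],[0,0,-0.038,0],[0,0,-0.038,0]]'|egrep 'time|pos|force'
python3 -m crank '[[0,0,-0.038,0],[0,0,0,0],[0,0,0,0],[0,0,0,0]]' 0.050 |egrep 'time|pos|force'
cat > tog.py <<'E'
from h import *
import sys
np.set_printoptions(precision=4,suppress=True)
s=sense();print(s['tcp_pos'],s['gripper_width'])
c=cap('wrist',sys.argv[1])
P=cloud(c);ux=np.array([.994,-.108]);uy=np.array([.108,.994]);h=np.array([.5123,.3228])
X=(P[...,:2]-h)@ux;Y=(P[...,:2]-h)@uy;Z=P[...,2]-.062
m=(abs(Y)<.03)&(X>-.10)&(X<-.005)&(Z>.012)&(Z<.06)
if m.sum():print('toggle pts',m.sum(),X[m].min(),X[m].max(),Z[m].max(), Y[m].mean())
t=m&(Z>.036);
if t.any():print('tip',X[t].mean(),Y[t].mean(),Z[t].mean())
k=(abs(Y)<.05)&(X>0)&(X<.13)&(Z>.05)&(Z<.13);q=np.c_[X[k],Y[k],Z[k]];print('cover',len(q),q.min(0),q.max(0))
E
python3 tog.py w9
```

```text
time_s: 18.83
tcp_pos: [0.4168, 0.3323, 0.2038]
wrist_force: [1.2, 1.8, 0.3]
time_s: 19.17
tcp_pos: [0.4172, 0.3323, 0.2402]
wrist_force: [-0.7, -0.5, -0.7]
[0.4172 0.3323 0.2402] 0.22144675391808274
toggle pts 203 -0.046216107093634655 -0.024004678524694737 0.04557179193802613 -0.00026821262370498164
tip -0.030277651156933226 -0.00034032400732582064 0.04265425461615464
cover 2856 [ 0.0018 -0.0338  0.05  ] [0.0799 0.0331 0.0986]
```

View pics/w9.png

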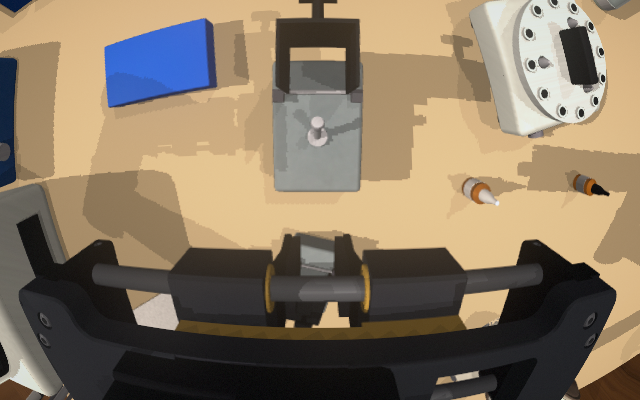

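Run:
```python
from h import *
np.set_printoptions(precision=4,suppress=True)
ux=np.array([.994,-.108]);h=np.array([.5123,.3228])
for t,pt in (('w9',(317.5,122)),('w7',(320,153))):
    c=load(t);g=cv2.imread(f'pics/{t}.png');cv2.imwrite(f'pics/{t}z.png',cv2.resize(g[85:195,265:375],None,fx=5,fy=5,interpolation=2))
    for z in (.102,.104,.106):print(t,z,(onplane(c,[pt],z)[0,:2]-h)@ux)
    for a in (.3,.35,.4):
      for L in (.046,.039):
        s=1 if t=='w9' else -1
        P=h+ux*(-.045+s*L*np.sin(a));print('  pred px',a,L,proj(c,[P[0],P[1],.062+L*np.cos(a)]))
g=np.hstack([cv2.imread('pics/w9z.png'),cv2.imread('pics/w7z.png')]);cv2.imwrite('pics/tz.png',cv2.resize(g,(800,400)))
```

```text
w9 0.102 -0.028947262167239713
w9 0.104 -0.028856992498976077
w9 0.106 -0.028766722830712448
  pred px 0.3 0.046 [[316.8641 124.7273]]
  pred px 0.3 0.039 [[316.8674 126.4588]]
  pred px 0.35 0.046 [[316.8622 122.4309]]
  pred px 0.35 0.039 [[316.8659 124.5516]]
  pred px 0.4 0.046 [[316.8604 120.1805]]
  pred px 0.4 0.039 [[316.8643 122.6802]]
w7 0.102 -0.05909941488474634
w7 0.104 -0.05880906292921871
w7 0.106 -0.058518710973691074
  pred px 0.3 0.046 [[319.4239 153.0496]]
  pred px 0.3 0.039 [[319.3839 150.0242]]
  pred px 0.35 0.046 [[319.4141 155.1475]]
  pred px 0.35 0.039 [[319.376 151.776]]
  pred px 0.4 0.046 [[319.4037 157.1739]]
  pred px 0.4 0.039 [[319.3675 153.4716]]
```

View pics/tz.png

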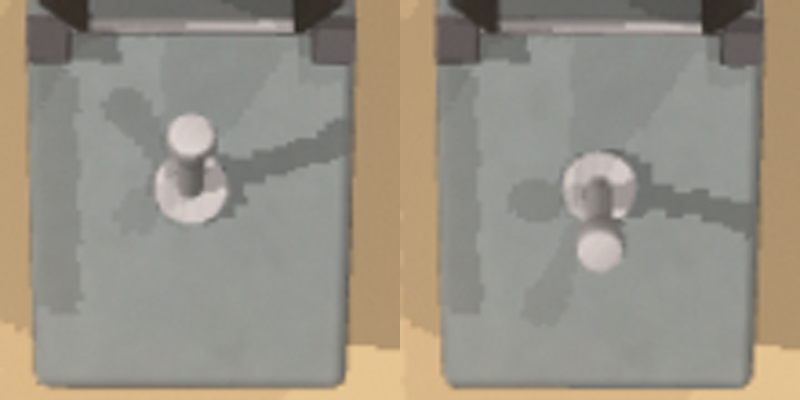

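The round tip centre at about (317,122) matches the prediction for full on (122.7 at 0.4 rad). Now re-pinching the knob and closing.

```bash
python3 -m crank '[[0,-0.038,0,0],[0,-0.038,0,0],[0,-0.038,0,0],[0,-0.038,0,0],[0,-0.032,0,0]]'|egrep 'time|pos|force|width'
python3 -m crank '[[0,0,0,0],[0,0,0.036,0],[0,0,0.036,0],[0,0,0.030,0],[0,0,0.0175,0]]'|egrep 'time|pos|force|width'
python3 -m crank '[[0,0,0,0],[0,0,0,0],[0,0,0,0]]'|egrep 'time|pos|force|width'
```

```text
time_s: 19.63
tcp_pos: [0.6022, 0.3116, 0.2376]
wrist_force: [0.4, -0.3, 0.2]
gripper_width: 0.561
time_s: 20.05
tcp_pos: [0.5974, 0.3106, 0.1144]
wrist_force: [-0.2, -0.3, -0.2]
gripper_width: 0.572
time_s: 20.3
tcp_pos: [0.6011, 0.3131, 0.1219]
wrist_force: [0.8, -0.4, 0.5]
gripper_width: 0.571
```

```bash
python3 -m crank '[[0,0,0,0],[0,0,0,0],[0,0,0,0],[0,0,0,0],[0,0,0,0]]' 0 |egrep 'time|pos|force|width'
python3 -m crank '[[0,0.0040,-0.0045,0],[0,0.0051,-0.0048,0],[0,0.0051,-0.0047,0],[0,0.0056,-0.0041,0],[0,0.0056,-0.0041,0]]' |egrep 'time|pos|force|width'
```

```text
time_s: 20.72
tcp_pos: [0.6009, 0.312, 0.122]
wrist_force: [1.5, -3.3, 2.2]
gripper_width: 0.362
time_s: 21.13
tcp_pos: [0.5744, 0.315, 0.1435]
wrist_force: [1.7, -3.6, -1.8]
gripper_width: 0.359
```

```bash
python3 -m crank '[[0,0.0060,-0.0034,0],[0,0.0061,-0.0034,0],[0,0.0064,-0.0027,0],[0,0.0065,-0.0026,0],[0,0.0067,-0.0019,0]]' |egrep 'time|pos|force|width'
python3 -m crank '[[0,0.0067,-0.0018,0],[0,0.0069,-0.0011,0],[0,0.0069,-0.0010,0],[0,0.0069,-0.0003,0],[0,0.0070,-0.0001,0]]' |egrep 'time|pos|force|width'
python3 -m crank '[[0,0.0070,0.0006,0],[0,0.0069,0.0007,0],[0,0.0068,0.0014,0],[0,0.0068,0.0015,0],[0,0.0066,0.0022,0]]' |egrep 'time|pos|force|width'
```

```text
time_s: 21.55
tcp_pos: [0.5424, 0.3186, 0.1568]
wrist_force: [1.6, -3.7, -3.9]
gripper_width: 0.362
time_s: 21.97
tcp_pos: [0.5085, 0.3224, 0.1607]
wrist_force: [2.7, -3.6, -8.4]
gripper_width: 0.357
time_s: 22.38
tcp_pos: [0.4753, 0.3262, 0.155]
wrist_force: [4.2, -4.4, -5.8]
gripper_width: 0.365
```

```bash
python3 -m crank '[[0,0.0074,0.0032,0],[0,0.0063,0.0030,0],[0,0.0062,0.0031,0],[0,0.0059,0.0037,0],[0,0.0058,0.0038,0]]' |egrep 'time|pos|force|width'
python3 -m crank '[[0,0.0040,0.0032,0],[0,0.0039,0.0032,0],[0,0,0,0]]' |egrep 'time|pos|force|width'
python3 -m crank '[[0,0.0020,0.0018,0],[0,0,0,0]]' |egrep 'time|pos|force|width'
```

```text
time_s: 22.8
tcp_pos: [0.4444, 0.3297, 0.1394]
wrist_force: [4.1, -5.9, -2.2]
gripper_width: 0.36
time_s: 23.05
tcp_pos: [0.4358, 0.3306, 0.1327]
wrist_force: [0.7, -5.3, -0.5]
gripper_width: 0.361
time_s: 23.22
tcp_pos: [0.4341, 0.3308, 0.1312]
wrist_force: [-0.9, -5.4, 1.9]
gripper_width: 0.366
```

```bash
python3 -m crank '[[0,0.0010,0.0012,0],[0,0,0,0]]' |egrep 'pos|force'
python3 -m crank '[[0,0.0008,0.0015,0],[0,0,0,0]]' |egrep 'pos|force'
python3 -m crank '[[0,0,0.0015,0],[0,0,0,0]]' |egrep 'pos|force'
```

```text
tcp_pos: [0.433, 0.331, 0.1301]
wrist_force: [-1.8, -5.3, 3.9]
tcp_pos: [0.4324, 0.331, 0.1294]
wrist_force: [-3.3, -5.8, 8.0]
tcp_pos: [0.4324, 0.3311, 0.1293]
wrist_force: [-6.1, -6.3, 14.4]
```

The cover is at its stop (z stays at 0.129 while force rises to 14 N). Releasing, lifting clear and checking.

```bash
python3 -m crank '[[0,0,0,0],[0,0,0,0],[0,0,0,0],[0,0,0,0]]' 0.055 |egrep 'time|pos|force|width'
python3 -m crank '[[0,0,-0.015,0],[0,0,-0.030,0],[0,0,-0.038,0],[0,0,-0.038,0],[0,0,-0.030,0]]' |egrep 'time|pos|force|width'
python3 -m crank '[[0,0.02,0,0],[0,0,0,0],[0,0,0,0]]' |egrep 'time|pos|force|width'
python3 - <<'E'
from h import *
import box,drv
c=cap('wrist','w10');P=cloud(c)
ux=np.array([.994,-.108]);uy=np.array([.108,.994]);h=np.array([.5123,.3228])
def an(c):
    P=cloud(c);X=(P[...,:2]-h)@ux;Y=(P[...,:2]-h)@uy
    m=(abs(Y)<.03)&(X>-.09)&(X<-.005)&(P[...,2]>.10)&(P[...,2]<.135)
    x=X[m];z=P[...,2][m];k=np.polyfit(x,z,1);r=abs(np.polyval(k,x)-z)<.003;print(c['name'],'plate slope,z@hinge',np.polyfit(x[r],z[r],1),r.sum(),np.median(z))
    k=(abs(Y)<.03)&(X>-.11)&(X<-.04)&(P[...,2]>.137)&(P[...,2]<.17);q=P[k];print('knob',X[k].mean(),q[:,2].max())
an(c);s=cap('scene','s10');d=cap('side','d10');an(s)
drv.drive(s)
E
```

```text
time_s: 24.05
tcp_pos: [0.433, 0.3323, 0.1263]
wrist_force: [0.6, 0.1, 0.2]
gripper_width: 0.572
time_s: 24.47
tcp_pos: [0.4333, 0.332, 0.2801]
wrist_force: [0.3, 1.3, -1.0]
gripper_width: 0.63
time_s: 24.72
tcp_pos: [0.4123, 0.3336, 0.277]
wrist_force: [-0.2, 0.1, -0.4]
gripper_width: 0.636
wrist plate slope,z@hinge [-0.0006  0.1213] 4316 0.12131574564892075
knob -0.07973852321721075 0.15597459010160453
scene plate slope,z@hinge [0.0003 0.1209] 653 0.12083442866698241
knob -0.07819776014265922 0.15709071686293952
stud [ 306  210   50   44 1105] [0.5577 0.0077 0.0967] 0.11117154256948658
case ((0.5560094714164734, 0.004175223410129547), (0.1773163378238678, 0.17762015759944916), 13.267268180847168)
plate ((0.5284650325775146, 0.0070344433188438416), 0.04737617447972298) 0.08263661604963923
```

View pics/w10.png

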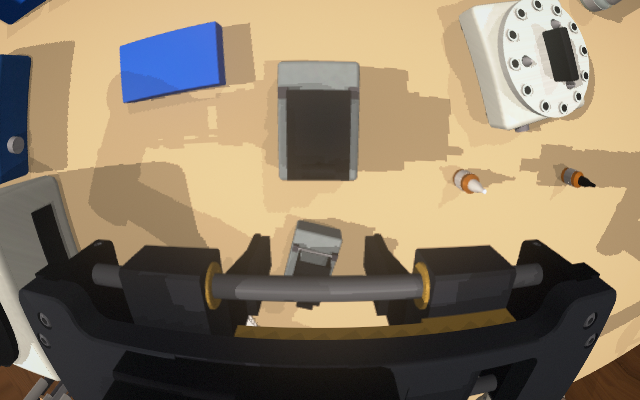

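View pics/s10.png

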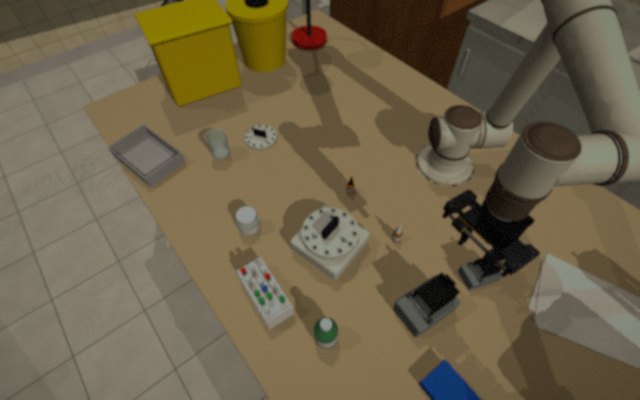

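View pics/d10.png

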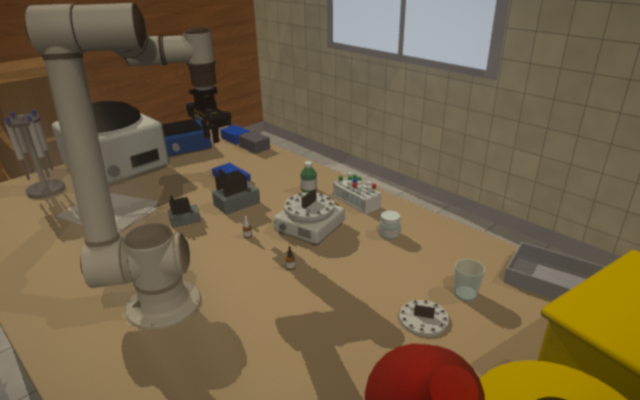

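The cover plate's slope is 0 ± 0.001 rad in both views. The rotor is on the drive at (332,232), the bystanders are where they were, and the arm is clear. Handing in.

```bash
python3 -c "
from station import finish_job
print(finish_job())"
```

```text
the job is handed in; nothing more can be done
None
```

The rotor is home on the drive, the toggle is on and the cover is closed. I handed the job in at about 25 s of robot time, with the arm clear of everything.

- **Rotor:** I lifted it by its bar, turned it +28.6° and lowered it over the studs. Contact came at the expected height with under 7 N, and then I let go. Afterwards the rotor's top plane was level to about 1 mrad, 14 mm above the plate, and all three studs showed through the holes.
- **Toggle:** I swung the cover open by its knob to about 1.6 rad and pushed the toggle to its stop, where the force rose from about 1 N to 11 N. The tip's position in the picture matched full on. A rougher estimate from the edge of the depth points suggested a slightly smaller lean, but it assumed a flat tip and the tip is round, so I discounted it.
- **Cover:** I closed it until it stopped moving, at 14 N. Its slope then measured 0.000 ± 0.001 rad in the wrist and scene views, and the knob was at its closed position. The toggle was out of sight once the cover was shut, so I could not check it again.
- **Bystanders:** They look where they were in the pictures before and after. I checked this by eye only.

The last scene check of the drive ran stud detection with the rotor in place, so its stud and plate figures were meaningless; only its case pose counts, and that was unchanged.

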